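Weigh the mount bracket, then hold it home in the corner of the bonding jig

ROBOT

A 6-joint arm with a two-finger parallel gripper is mounted at the origin on a cart in front of the work surface, level with it; the furniture and walls round the work are solid. World frame = base frame: x ahead of the robot, y to its left, z up, the work surface at z = 0. Lengths are in m, angles in rad, forces in N, time in s.
With the tool pointing down it reaches from about 0.3 to 0.85 m from the base axis. Payload 4.2 kg.
Tool frame: the origin (TCP) lies on the centre line of the jaws, within the pads' length; the fingertips stand 19 mm ahead of it and the grasp point (between the pads) is the TCP; z points along the fingers, y is the line along which they close (so a half turn about z gives the same grasp; the last joint's range is limited). The gripper opens to 91 mm and grips with 3 to 60 N. Pads are 32 mm wide; open, the fingers measure 118 mm over their backs; the gripper's body (76 mm by 178 mm) begins 60 mm behind the grasp point.
Start: joints at [-1.127, 0.32, 1.565, -0, 1.257, -0.02], TCP at [0.257, -0.514, 0.233] pointing down, gripper open.
Joint ranges: [-3.11, 3.11], [-0.84, 2.01], [0.21, 2.61], [-1.34, 4.49], [0.05, 2.63], [-2.56, 2.56]. Speed limits (rad/s): [2.57, 2.57, 3.14, 3.14, 3.14, 3.14].

INTERFACE

Orientations are given as a rotation vector (axis times angle).
In Python, from cell import manip gives the robot as it stands.
- The arm moves only by the shell command python3 -m handwheel 'ROWS'. ROWS is a JSON object of lists of equal length, an entry for each row: "hand": the closure, from 0 (fully open) to 1 (shut); "dp": the shift along the tool's x, y, z in m, a list of three; "roll": the turn about the tool's z in rad. A call has 1 to 8 rows; each row is the pose to reach, as a shift and turn from the pose commanded when the call began, along the tool's axes at that moment; what a row does not reach only later rows make up. A row lasts 1/10 s, in which the tool goes at most 50 mm and 8.59 degrees, less where a joint would pass 70% of its speed; a pose out of reach is approached as far as the arm can. A call with a gripper value outside its range is refused whole. The fingers move at their own pace and stop on an object; the grip force is fixed at half the most. Time passes only in rows, so rows that repeat a pose let the fingers close. It gives the time, the measured TCP pose, the force, the opening and the grip force at its end, in the units of the state.
- manip.read_state(): the state, without advancing time (a new reading comes with each control period).
- manip.snapshot(name): name is "side" or "top"; returns a dict with "color" (420x560x3 uint8, blue, green, red), "range_z" (420x560 float32, m along the optical axis (not along the pixel's ray), 0 where there is no reading), "intrinsics" (3x3 intrinsics, pixels), "R" (3x3) and "t" (3): a world point X has camera coordinates R X + t. Camera axes: x right, y down, z forward; pixel columns grow to the right and rows downward; lengths in m; the calibration is good to about 2 mm. A picture is of the moment at which its call begins.
- manip.hand_in(): hands the job in; it is judged then, once.
The state is a dict: "t": time; "joint_positions": joint angles; "qvel": joint speeds; "effort": joint torques, N m; "position": TCP position; "tcp_rot": TCP orientation; "ft_force": force on the tool from outside, world axes, zero at the start; "wrist_torque": the same for the moment, N m; "opening": finger opening in m; "gripper_force": force on a finger pad.
Only numpy, scipy, OpenCV 4.12 (cv2) and the standard library are available. Lean on these libraries where they do the work, as an engineer would, in place of code of your own. Each camera call takes 0.05 s, during which the arm holds its last target. There are 200 camera calls.

TASK

Weigh the aluminium mount bracket before bonding: set it upright in the middle of the balance pan, let go of it and leave it alone on the pan for about a second. Then lay it flat on the base of the bonding jig, its long edge along the long fence, and press it into the corner so that it bears firmly on both fences at once; finish while still holding and pressing it there, as for the glue to set, without letting go. Leave the white block, tin, small cup and pencil where they stand.

Things in the scene. Friction and masses are not known exactly. Their poses are not given: they have to be found in the camera images.
- bracket: Bare aluminium bracket, about 0.2 kg: flat foot 80 x 54 x 10 mm with one upright web, 12 mm thick and 50 mm long, on the middle of the foot along its long direction; height 51 mm in all. Origin: centre of the foot's underside; x along the 80 mm (and the web), y across (web faces at +-6 mm), z up; the same after a half turn. Starts upright on the worktop; grasp the web across its 12 mm
- jig: Bonding jig, fixed: dark steel base plate 130 (x) x 150 (y) x 10 mm with two low bare aluminium fences, 15 mm high, all faced with slippery release film. Origin: centre of the base's underside; x points to the long fence (away from the robot), y to the short fence (robot's left), z up; turned about z by up to 0.4 rad. Jig and balance may change places
- long_fence: The long fence of the jig, 14 x 140 x 15 mm, along the jig's y axis near its +x edge. Origin: centre of its underside, which is on the base plate; axes as the jig's. Its working face is 7 mm to -x of the origin, at jig x = 45 mm
- short_fence: The short fence of the jig, 80 x 14 x 15 mm, along the jig's x axis near its +y edge. Origin: centre of its underside, which is on the base plate; axes as the jig's. Its working face is 7 mm to -y of the origin, at jig y = 55 mm
- jig_corner (a point): The inner corner where the planes of the two working faces meet, at the height of the base plate's top (10 mm above the worktop); axes as the jig's, the free side lies to -x and -y. The seated bracket's centre is 27 mm from the corner along -x and 40 mm along -y
- balance: Compact laboratory balance, grey, fixed to the worktop, 140 (x) x 150 (y) x 34 mm, with a round steel pan above it, 110 mm across, and display and keys along the edge nearest the robot. Origin: centre of the underside; the pan's centre is 12 mm to +x of it; turned about z by up to 0.4 rad
- pan_centre (a point): Centre of the top face of the pan, 51 mm above the worktop when empty; moves down with the pan
- pan (a joint): How far the sprung pan is pressed down, m: 0 empty, about 0.003 with the bracket on it, 0.008 at its stop; spring 600 N/m
- white_block: Bystander: white plastic block 50 x 50 x 46 mm, at the front left; origin: centre of the underside
- polish_tin: Bystander: low round tin, 64 mm across, 24 mm high, at the front right; origin: centre of the underside
- steel_cup: Bystander: small round lidded dish, 37 mm across, 37 mm high, behind the work; origin: centre of the underside
- pencil: Bystander: pencil 136 mm long, 7 mm thick, lying along the front edge of the worktop; origin: its middle, at the underside
There are look-alikes about, which are no part of the job. Leave any red look-alike of the bracket alone.

How it is judged:
On the way:
1. The bracket stands by itself on the pan, upright, its centre within 12 mm of the pan's centre, still and out of the fingers, for half a second (horizontal distance between bracket and pan_centre below 0.012 m and z of bracket in the frame of pan_centre below 0.003 m and value of joint pan above 0.001 m and angle between bracket's own z axis and vertical below 0.05 rad and linear speed of bracket below 0.02 m/s and contact force between each of the arm, the fingers and bracket below 0.05 N), for 0.5 s.
At the end, for the whole second after the job is handed in: The bracket lies flat on the jig's base (within 2.5 mm and 0.04 rad), its long side along the long fence within 0.035 rad, its centre within 2.5 mm of the seated place, at rest, still in touch with the fingers (over 1.5 N), and bearing on each fence with more than 1.5 N, all through the last second (contact force between bracket and long_fence above 1.5 N and contact force between bracket and short_fence above 1.5 N and contact force between the fingers and bracket above 1.5 N and x of bracket in the frame of jig_corner between -0.0295 and -0.0245 m and y of bracket in the frame of jig_corner between -0.0425 and -0.0375 m and z of bracket in the frame of jig_corner below 0.0025 m and angle between the x axis of bracket and the y axis of jig, either way round below 0.035 rad and angle between bracket's own z axis and vertical below 0.04 rad and linear speed of bracket below 0.01 m/s); the arm keeps its last pose, push and grip.
It fails at once if The white block, the tin, the small cup or the pencil is moved more than 30 mm (distance of any of white_block, polish_tin, steel_cup, pencil from where it was at the start of the episode above 0.03 m).
It also fails if it takes over 58 s, if anything falls off the work surface, if the arm or the gripper's body presses on something with over 40 N, if the wrist force passes 120 N, or if a joint passes its speed limit or range.

## Working session

There is one attempt and no reset: what is moved stays moved. The work goes in short steps, Python scripts to look and compute and a shell command to move; the robot and the scene stay as the last step left them, time stands still between calls to the robot, and variables do not carry over. Pictures are saved under pics/ and viewed, at most 10 in all, crops included, and the job is handed in when it is done.

```bash
ls; mkdir -p pics
python3 - <<'E'
from cell import manip
import cv2,numpy as np
for n in("top","side"):
    s=manip.snapshot(n); cv2.imwrite(f"pics/{n}0.png",s["color"]); np.savez(f"{n}0.npz",**s)
    print(n,s["intrinsics"].round(1).tolist(),s["R"].round(3).tolist(),s["t"].round(3).tolist())
st=manip.read_state(); print(st)
E
```

```text
pics
top [[466.2, 0.0, 271.7], [0.0, 466.2, 208.5], [0.0, 0.0, 1.0]] [[-0.092, -0.996, -0.002], [-0.97, 0.09, -0.227], [0.226, -0.019, -0.974]] [-0.067, 0.574, 0.986]
side [[406.9, 0.0, 285.2], [0.0, 406.9, 209.8], [0.0, 0.0, 1.0]] [[-0.855, -0.519, -0.018], [-0.263, 0.462, -0.847], [0.448, -0.719, -0.531]] [0.413, 0.253, 0.723]
{'t': 0.1, 'joint_positions': array([-1.12701572e+00,  3.20228914e-01,  1.56550859e+00, -1.61469740e-07,
        1.25741467e+00, -1.99830823e-02]), 'qvel': array([-3.39670601e-06, -2.63926960e-03, -3.32456443e-03,  1.56244574e-03,
       -6.83249728e-05,  2.42850664e-03]), 'effort': array([-1.10985009e-03, -4.13334239e+01, -2.32509202e+01,  7.26625789e-02,
        4.22162481e-02, -4.29508759e-05]), 'position': array([ 0.25704253, -0.51389441,  0.2322226 ]), 'tcp_rot': array([-3.05602612e+00, -7.21617248e-01,  5.15193744e-04]), 'ft_force': array([ 0.26607089,  0.7494046 , -0.12427252]), 'wrist_torque': array([ 0.00877326, -0.03796227, -0.04172652]), 'gripper_force': 0.0, 'opening': 0.09135769775681574}
```

View pics/top0.png

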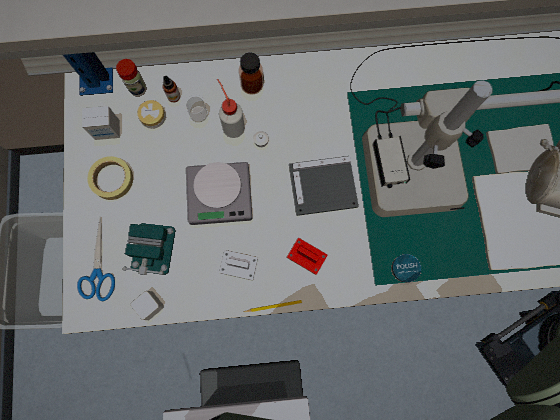

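View pics/side0.png

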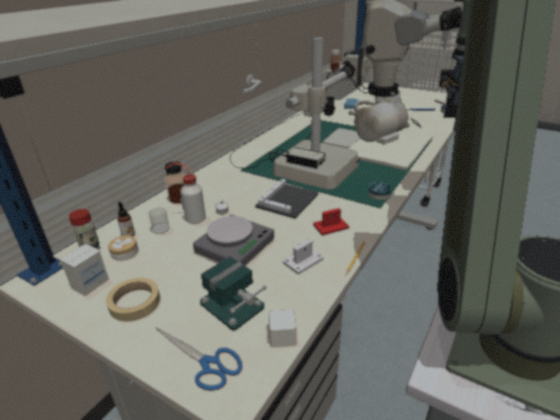

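The top view shows the bare bracket at (239,264), the jig at (324,186) with its long fence along the top edge and short fence on the left, and the balance pan at (217,184). The tin is at (406,267), white block (145,303), pencil (273,305) and small cup (261,139).

What could be taken for the bracket: the grey one at (239,264) in top and (303,258) in side, and the red one at (307,256) in top and (331,222) in side. I choose the grey one and check it in a close crop.

```bash
cat > h.py <<'E'
import numpy as np,cv2
from cell import manip
def snap(n):
    s=manip.snapshot(n); return s
def ray(s,uv,z):
    uv=np.atleast_2d(uv).astype(float)
    d=np.c_[uv,np.ones(len(uv))]@np.linalg.inv(s["intrinsics"]).T@s["R"]
    c=-s["R"].T@s["t"]
    return c+d*((z-c[2])/d[:,2])[:,None]
def cloud(s):
    h,w=s["range_z"].shape; u,v=np.meshgrid(np.arange(w),np.arange(h)); Z=s["range_z"].astype(float)
    p=np.stack([u,v,np.ones_like(u)],-1)@np.linalg.inv(s["intrinsics"]).T*Z[...,None]
    return (p-s["t"])@s["R"]
E
python3 - <<'E'
from h import *
s=dict(np.load("top0.npz")); P=cloud(s); im=s["color"]
for n,(u,v) in dict(table=(200,270),foot=(226,262),web=(239,264),jigplate=(330,190),pan=(217,184),bal=(195,215),cup=(261,139),bottle=(231,105),arm=(480,92),stand=(440,180)).items(): print(n,P[v,u].round(3))
a=cv2.resize(im[240:290,210:275],None,fx=6,fy=6,interpolation=cv2.INTER_CUBIC)
b=cv2.resize(im[150:222,282:365],None,fx=4.8,fy=4.8,interpolation=cv2.INTER_CUBIC)
H=max(a.shape[0],b.shape[0]); f=lambda x:cv2.copyMakeBorder(x,0,H-x.shape[0],0,0,cv2.BORDER_CONSTANT)
cv2.imwrite("pics/crop1.png",np.hstack([f(a),f(b)])); print(a.shape,b.shape)
E
```

```text
table [0.449 0.058 0.003]
foot [ 0.456 -0.008  0.052]
web [ 0.45  -0.036  0.048]
jigplate [ 0.61  -0.264  0.013]
pan [0.638 0.    0.053]
bal [0.573 0.057 0.039]
cup [ 0.748 -0.111  0.031]
bottle [ 0.796 -0.05   0.129]
arm [ 0.645 -0.462  0.408]
stand [ 0.599 -0.513  0.056]
(300, 390, 3) (346, 398, 3)
```

View pics/crop1.png

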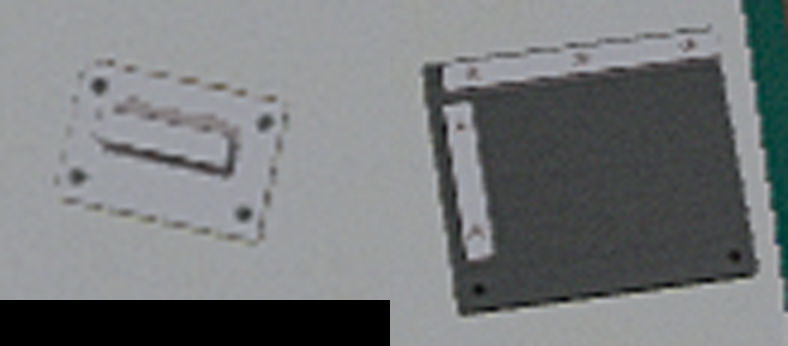

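Run:
```python
from h import *
s=dict(np.load("top0.npz")); im=s["color"]; print("cam",(-s["R"].T@s["t"]).round(3))
C=np.array([[82,60],[287,102],[260,242],[60,198]])/6+[210,240]-.4
W=ray(s,C,.010)[:,:2]; print("foot",W.round(4).tolist(),"c",W.mean(0).round(4),[np.linalg.norm(W[i]-W[i-1]).round(4) for i in range(4)])
d=(W[1]-W[0])+(W[2]-W[3]); print("yaw long",np.arctan2(d[1],d[0]).round(3))
# jig plate
g=im.max(2); m=((g<95)).astype(np.uint8); m[:,:282]=0;m[:,360:]=0;m[:150]=0;m[222:]=0
m=cv2.morphologyEx(m,cv2.MORPH_OPEN,np.ones((2,2)))
n,l,stt,ct=cv2.connectedComponentsWithStats(m); k=1+np.argmax(stt[1:,4]); pts=np.argwhere(l==k)[:,::-1]
w=ray(s,pts,.010)[:,:2].astype(np.float32); r=cv2.minAreaRect(w); print("plate rect",r,cv2.boxPoints(r).round(4).tolist())
J=np.array([[425,65],[460,314],[757,272],[444,92],[722,58],[494,258],[472,103]])/4.8+[282-390/4.8,150]-.4
print("plate TL BL BR",ray(s,J[:3],.010)[:,:2].round(4).tolist()); print("longface lower edge L,R at z.025",ray(s,J[3:5],.025)[:,:2].round(4).tolist()); print("shortface inner edge",ray(s,J[5:],.025)[:,:2].round(4).tolist(),ray(s,J[5:],.01)[:,:2].round(4).tolist())
# pan
hsv=cv2.cvtColor(im,cv2.COLOR_BGR2HSV); roi=im[155:228,180:258]; print(im[184,217],im[215,192],im[192,190],im[230,200])
g=cv2.cvtColor(roi,cv2.COLOR_BGR2GRAY).astype(int); print(g[29,::3]); print(g[::3,37])
```

```text
cam [ 0.328 -0.1    1.09 ]
foot [[0.491, 0.0001], [0.4673, -0.0778], [0.4147, -0.0629], [0.4385, 0.0122]] c [ 0.4529 -0.0321] [np.float64(0.0538), np.float64(0.0814), np.float64(0.0546), np.float64(0.0788)]
yaw long -1.872
plate rect ((0.6209124326705933, -0.2510130703449249), (0.12870658934116364, 0.15007546544075012), 2.1646056175231934) [[0.5537999868392944, -0.1784999966621399], [0.5594000220298767, -0.32839998602867126], [0.6880999803543091, -0.32359999418258667], [0.6823999881744385, -0.1736000031232834]]
plate TL BL BR [[0.6874, -0.1735], [0.5573, -0.1777], [0.5648, -0.3266]]
longface lower edge L,R at z.025 [[0.6675, -0.1805], [0.6723, -0.3208]]
shortface inner edge [[0.5805, -0.1962], [0.6605, -0.1938]] [[0.584, -0.1975], [0.6652, -0.1951]]
[153 149 154] [102  98 103] [ 97  96 101] [156 156 153]
[158 156 103  99  98 152 150 153 152 151 153 151 150 154 152 148 149 145
 143 146 129 103 102  52 157 158]
[158 158 159 145 151 147 145 148 152 149 150 154 153 151 153 151 152 153
  93  82  83  72  39 160 158]
```

```bash
cat >> h.py <<'E'
from scipy.spatial.transform import Rotation as Ro
def rel(p,yaw):
    """dp in tool axes and roll to bring TCP to p with tool y along world angle yaw (mod pi)"""
    st=manip.read_state(); R=Ro.from_rotvec(st["tcp_rot"]).as_matrix()
    cy=np.arctan2(R[1,1],R[0,1]); d=(yaw-cy+np.pi/2)%np.pi-np.pi/2
    print("t",round(st["t"],2),"pos",st["position"].round(4),"yaw_y",cy.round(3),"zax",R[:,2].round(3),"F",st["ft_force"].round(1),"open",round(st["opening"],4),"grip",round(st["gripper_force"],1),"q",st["joint_positions"].round(2))
    print("dp",(R.T@(np.array(p)-st["position"])).round(4),"roll",round(-d,3)); return R
E
python3 - <<'E'
from h import *
s=dict(np.load("top0.npz")); im=s["color"]; g=cv2.cvtColor(im,cv2.COLOR_BGR2GRAY).astype(np.float32)
pts=[]
for a in np.linspace(0,2*np.pi,90,endpoint=False):
    for r in np.arange(15,34,.25):
        u,v=217+r*np.cos(a),184+r*np.sin(a); x=cv2.getRectSubPix(g,(1,1),(float(u),float(v)))[0,0]
        if x<125: pts.append((u,v)); break
w=ray(s,pts,.051)[:,:2]; print(len(w))
from scipy.optimize import least_squares
f=least_squares(lambda p:np.hypot(*(w-p[:2]).T)-.055,[.64,0],loss="soft_l1",f_scale=.001); print("pan",f.x.round(4),np.sqrt(np.mean(f.fun**2)).round(4), np.median(np.hypot(*(w-f.x).T)))
rel([.453,-.032,.16],-.302)
E
```

```text
76
pan [0.6384 0.0011] 0.0005 0.05456305860976178
t 0.1 pos [ 0.257  -0.5139  0.2322] yaw_y -1.107 zax [-0.001  0.001 -1.   ] F [ 0.3  0.7 -0.1] open 0.0914 grip 0.0 q [-1.13  0.32  1.57 -0.    1.26 -0.02]
dp [ 0.3908 -0.3432  0.0728] roll -0.805
```

```bash
python3 -m handwheel '{"hand":[0,0,0,0,0,0,0,0],"dp":[[0.015,-0.013,0],[0.045,-0.04,0],[0.077,-0.068,0],[0.11,-0.097,0],[0.143,-0.126,0],[0.176,-0.155,0],[0.209,-0.184,0],[0.235,-0.206,0]],"roll":[-0.05,-0.15,-0.25,-0.36,-0.47,-0.58,-0.69,-0.805]}'; python3 -c "
from h import *
rel([.453,-.032,.15],-.302)"
```

```text
t: 0.9
position: [0.3751, -0.2215, 0.2328]
tcp_rot: [-2.523, -1.871, -0.001]
ft_force: [0.3, -0.5, -0.1]
opening: 0.0913
gripper_force: 0.0
t 0.9 pos [ 0.3751 -0.2215  0.2328] yaw_y -0.295 zax [-0.     0.001 -1.   ] F [ 0.3 -0.5 -0.1] open 0.0913 grip 0.0 q [-0.56  0.1   1.86  0.    1.19 -0.27]
dp [0.2039 0.0196 0.083 ] roll 0.007
```

```bash
python3 -m handwheel '{"hand":[0,0,0,0,0,0,0,0],"dp":[[0.02,0.002,0.01],[0.055,0.005,0.025],[0.095,0.009,0.045],[0.135,0.013,0.065],[0.17,0.017,0.085],[0.195,0.019,0.105],[0.204,0.0195,0.12],[0.204,0.0195,0.123]],"roll":[0.002,0.004,0.006,0.007,0.007,0.007,0.007,0.007]}'; python3 -c "
from h import *
rel([.453,-.032,.035],-.302)
s=snap('side'); cv2.imwrite('pics/s1.png',cv2.resize(s['color'][170:300,230:400],None,fx=4,fy=4,interpolation=cv2.INTER_CUBIC))"
```

```text
t: 1.7
position: [0.4529, -0.034, 0.1083]
tcp_rot: [-2.531, -1.856, 0.005]
ft_force: [-1.1, -0.3, -0.0]
opening: 0.0911
gripper_force: 0.0
t 1.7 pos [ 0.4529 -0.034   0.1083] yaw_y -0.305 zax [-0.004  0.001 -1.   ] F [-1.1 -0.3 -0. ] open 0.0911 grip 0.0 q [-0.1   0.26  2.01  0.    0.88  0.2 ]
dp [ 0.002  -0.0002  0.0733] roll -0.003
```

View pics/s1.png

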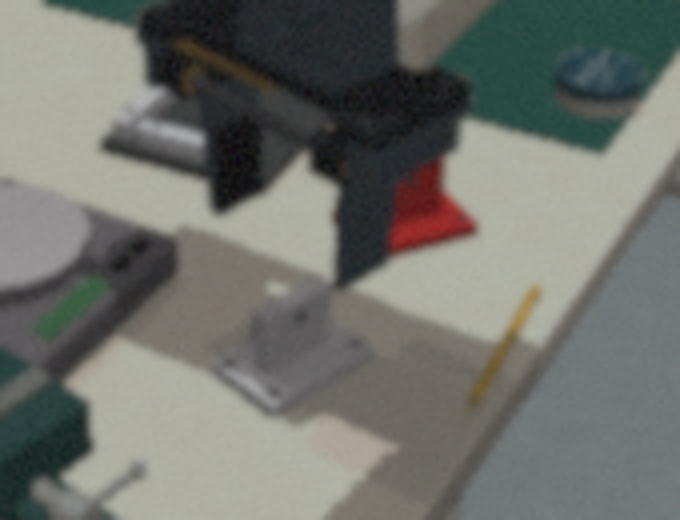

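The open fingers straddle the grey web (crop (290,320)), with the red look-alike clear at (430,210). I descend and grip.

```bash
python3 -m handwheel '{"hand":[0,0,0,0,0,0,0,0],"dp":[[0.001,0,0.012],[0.002,0,0.03],[0.002,0,0.048],[0.002,0,0.062],[0.002,0,0.07],[0.002,0,0.073],[0.002,0,0.073],[0.002,0,0.073]],"roll":[0,0,0,0,0,0,0,0]}'; python3 -m handwheel '{"hand":[0.3,0.5,0.7,0.9,1,1,1,1],"dp":[[0,0,0],[0,0,0],[0,0,0],[0,0,0],[0,0,0],[0,0,0],[0,0,0],[0,0,0]],"roll":[0,0,0,0,0,0,0,0]}'; python3 -c "
from h import *
rel([.453,-.032,.14],-.302)"
```

```text
t: 2.55
position: [0.4557, -0.0342, 0.0377]
tcp_rot: [2.536, 1.852, 0.002]
ft_force: [-0.5, 0.2, 0.2]
opening: 0.0914
gripper_force: 0.0
t: 3.35
position: [0.4552, -0.034, 0.0369]
tcp_rot: [2.537, 1.853, -0.0]
ft_force: [0.8, -0.4, -0.3]
opening: 0.0304
gripper_force: 0.0
t 3.35 pos [ 0.4552 -0.034   0.0369] yaw_y -0.309 zax [-0. -0. -1.] F [ 0.8 -0.4 -0.3] open 0.0304 grip 0.0 q [-0.1   0.37  2.09 -0.    0.68  0.21]
dp [ 0.0013 -0.0027 -0.1031] roll -0.007
```

```bash
python3 -m handwheel '{"hand":[1,1,1,1,1,1],"dp":[[0.001,-0.0025,0.002],[0.001,-0.0025,0.002],[0.001,-0.0025,0.002],[0.001,-0.0025,0.002],[0.001,-0.0025,0.002],[0.001,-0.0025,0.002]],"roll":[0,0,0,0,0,0]}'; python3 -c "
from h import *
rel([.453,-.032,.14],-.302)
s=snap('side'); cv2.imwrite('pics/s2.png',cv2.resize(s['color'][190:290,250:370],None,fx=5,fy=5,interpolation=cv2.INTER_CUBIC))"
```

```text
t: 3.95
position: [0.453, -0.0324, 0.0348]
tcp_rot: [-2.537, -1.853, 0.0]
ft_force: [-0.8, -0.2, -2.2]
opening: 0.0122
gripper_force: 30.0
t 3.95 pos [ 0.453  -0.0324  0.0348] yaw_y -0.309 zax [-0. -0. -1.] F [-0.8 -0.2 -2.2] open 0.0122 grip 30.0 q [-0.1   0.37  2.1  -0.    0.68  0.21]
dp [ 3.000e-04 -1.000e-04 -1.052e-01] roll -0.007
```

View pics/s2.png

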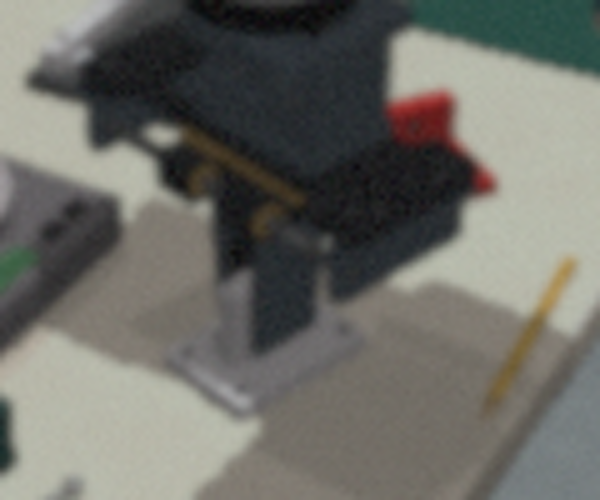

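```bash
python3 -c "
from h import *
s=dict(np.load('side0.npz'))
w=ray(s,np.array([[172,351],[362,336],[245,407]])/5+[250-.4,190-.4],.010)[:,:2]; print(w.round(4),(w[0]+w[1])/2, np.linalg.norm(w[0]-w[1]))"
python3 -m handwheel '{"hand":[1,1,1,1,1,1,1,1],"dp":[[0,0,-0.006],[0,0,-0.02],[0,0,-0.038],[0,0,-0.058],[0,0,-0.078],[0,0,-0.094],[0,0,-0.103],[0,0,-0.106]],"roll":[0,0,0,0,0,0,0,0]}'; python3 -c "
from h import *
rel([.638,.001,.14],-.302)"
```

```text
[[ 0.4882 -0.0023]
 [ 0.4174 -0.0558]
 [ 0.4396  0.0149]] [ 0.45278777 -0.02904436] 0.08872780115382554
t: 4.8
position: [0.4535, -0.0324, 0.142]
tcp_rot: [2.536, 1.852, 0.002]
ft_force: [-1.2, 0.1, -2.5]
opening: 0.0117
gripper_force: 30.0
t 4.8 pos [ 0.4535 -0.0324  0.142 ] yaw_y -0.309 zax [ 0.002 -0.    -1.   ] F [-1.2  0.1 -2.5] open 0.0117 grip 30.0 q [-0.1   0.22  1.97 -0.    0.96  0.21]
dp [0.0879 0.1656 0.0023] roll -0.007
```

```bash
python3 -m handwheel '{"hand":[1,1,1,1,1,1,1,1],"dp":[[0.006,0.012,0],[0.019,0.036,0],[0.036,0.068,0],[0.053,0.1,0.001],[0.068,0.129,0.002],[0.08,0.151,0.002],[0.086,0.163,0.002],[0.088,0.1656,0.002]],"roll":[0,0,0,0,0,0,0,0]}'; python3 -m handwheel '{"hand":[1,1,1,1,1,1],"dp":[[0,0,0.008],[0,0,0.022],[0,0,0.035],[0,0,0.042],[0,0,0.044],[0,0,0.044]],"roll":[0,0,0,0,0,0]}'; python3 -c "
from h import *
rel([.638,.001,.087],-.302)
s=snap('side'); cv2.imwrite('pics/s3.png',cv2.resize(s['color'][170:280,180:300],None,fx=5,fy=5,interpolation=cv2.INTER_CUBIC))"
```

```text
t: 5.6
position: [0.6394, 0.0017, 0.1369]
tcp_rot: [-2.536, -1.853, 0.001]
ft_force: [-1.2, 0.6, -2.2]
opening: 0.0119
gripper_force: 30.0
t: 6.2
position: [0.6373, 0.0011, 0.0946]
tcp_rot: [-2.537, -1.853, 0.001]
ft_force: [-0.3, 0.1, -1.1]
opening: 0.0115
gripper_force: 30.0
t 6.2 pos [0.6373 0.0011 0.0946] yaw_y -0.309 zax [-0.001 -0.    -1.   ] F [-0.3  0.1 -1.1] open 0.0115 grip 30.0 q [-0.02  0.52  1.6  -0.    1.02  0.29]
dp [0.0002 0.0007 0.0076] roll -0.007
```

View pics/s3.png

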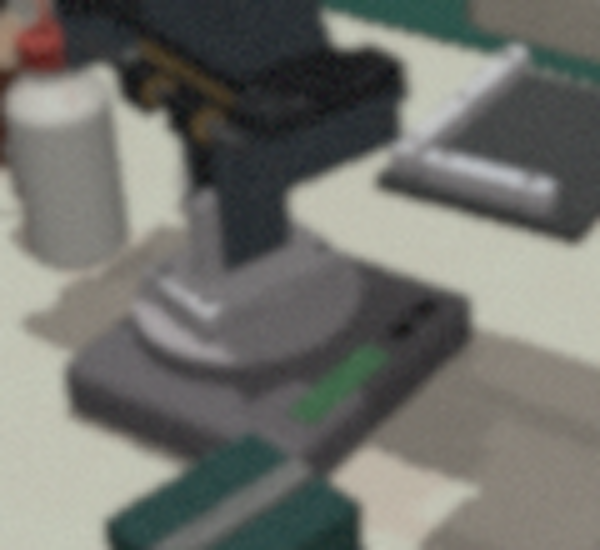

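The bracket hangs just above the pan, with foot corners at crop (155,283) and (325,243). I check its centre from these.

```bash
python3 -c "
from h import *
s=dict(np.load('side0.npz'))
px=np.array([[152,281],[330,246],[235,337]])/5+[180-.4,170-.4]
w=ray(s,px,.0696)[:,:2]; print(w.round(4),(w[0]+w[1])/2, np.linalg.norm(w[0]-w[1]),np.linalg.norm(w[0]-w[2]),np.linalg.norm(w[1]-w[2]))
# pan ellipse left/right extremes
print(ray(s,np.array([[132,312],[363,290],[235,365]])/5+[179.6,169.6],.050).round(4))"
```

```text
[[ 0.6651  0.0395]
 [ 0.6098 -0.0265]
 [ 0.6031  0.0555]] [0.63744924 0.00648065] 0.08602160713242614 0.06400569405326897 0.08224824597233997
[[ 0.677   0.0434  0.05  ]
 [ 0.5919 -0.0266  0.05  ]
 [ 0.608   0.0522  0.05  ]]
```

```bash
python3 -m handwheel '{"hand":[1,1,1,1,1,1],"dp":[[0,0,0.003],[0,0,0.006],[0,0,0.008],[0,0,0.009],[0,0,0.009],[0,0,0.009]],"roll":[0,0,0,0,0,0]}'; python3 -c "
from h import *
rel([.638,.001,.085],-.302)"
```

```text
t: 6.85
position: [0.6377, 0.0012, 0.086]
tcp_rot: [2.537, 1.853, 0.0]
ft_force: [0.6, -0.2, -1.7]
opening: 0.0117
gripper_force: 30.0
t 6.85 pos [0.6377 0.0012 0.086 ] yaw_y -0.309 zax [ 0. -0. -1.] F [ 0.6 -0.2 -1.7] open 0.0117 grip 30.0 q [-0.02  0.53  1.61 -0.    1.    0.29]
dp [-0.      0.0004  0.001 ] roll -0.007
```

```bash
python3 -m handwheel '{"hand":[1,1,1,1],"dp":[[0,0,0.001],[0,0,0.002],[0,0,0.003],[0,0,0.003]],"roll":[0,0,0,0]}'; python3 -c "
from h import *
rel([.638,.001,.085],-.302)"
```

```text
t: 7.25
position: [0.6378, 0.0011, 0.0831]
tcp_rot: [2.537, 1.853, 0.001]
ft_force: [-0.7, -0.3, 0.1]
opening: 0.0122
gripper_force: 30.0
t 7.25 pos [0.6378 0.0011 0.0831] yaw_y -0.309 zax [ 0.001 -0.    -1.   ] F [-0.7 -0.3  0.1] open 0.0122 grip 30.0 q [-0.02  0.54  1.61 -0.    0.99  0.29]
dp [-0.0001  0.0002 -0.0019] roll -0.007
```

```bash
python3 -m handwheel '{"hand":[0.8,0.6,0.5,0.5,0.5,0.5,0.5,0.5],"dp":[[0,0,0],[0,0,0],[0,0,0],[0,0,0],[0,0,0],[0,0,0],[0,0,0],[0,0,0]],"roll":[0,0,0,0,0,0,0,0]}'; python3 -m handwheel '{"hand":[0.5,0.5,0.5,0.5,0.5,0.5,0.5,0.5],"dp":[[0,0,-0.02],[0,0,-0.05],[0,0,-0.09],[0,0,-0.11],[0,0,-0.12],[0,0,-0.12],[0,0,-0.12],[0,0,-0.12]],"roll":[0,0,0,0,0,0,0,0]}';  python3 -c "
from h import *
rel([.638,.001,.083],-.302)
s=snap('side'); a=cv2.resize(s['color'][170:280,180:300],None,fx=3.3,fy=3.3,interpolation=cv2.INTER_CUBIC)
t=snap('top'); np.savez('top1.npz',**t); b=cv2.resize(t['color'][150:230,170:270],None,fx=4,fy=4,interpolation=cv2.INTER_CUBIC)
H=max(a.shape[0],b.shape[0]); f=lambda x:cv2.copyMakeBorder(x,0,H-x.shape[0],0,0,cv2.BORDER_CONSTANT)
cv2.imwrite('pics/c4.png',np.hstack([f(a),f(b)])); print(a.shape)"
```

```text
t: 8.05
position: [0.6376, 0.0011, 0.083]
tcp_rot: [2.537, 1.853, -0.0]
ft_force: [-0.2, -0.7, 0.6]
opening: 0.0452
gripper_force: 0.0
t: 8.85
position: [0.6367, 0.0011, 0.201]
tcp_rot: [-2.535, -1.852, 0.004]
ft_force: [-0.6, 0.2, 0.1]
opening: 0.0458
gripper_force: 0.0
t 8.85 pos [0.6367 0.0011 0.201 ] yaw_y -0.309 zax [-0.003 -0.    -1.   ] F [-0.6  0.2  0.1] open 0.0458 grip 0.0 q [-0.02  0.44  1.46 -0.    1.25  0.29]
dp [0.0004 0.0017 0.118 ] roll -0.007
(363, 396, 3)
```

View pics/c4.png

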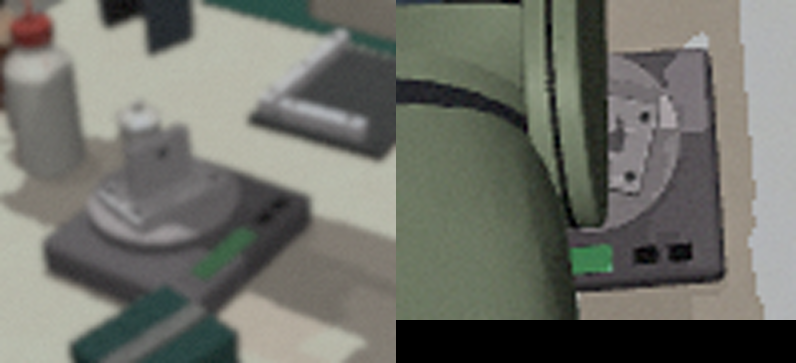

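The side crop shows the bracket standing alone, upright, on the pan. The top crop shows its right end, with foot corners at about (661,98) and (641,196), so I work out its centre from those.

```bash
python3 -c "
from h import *
s=dict(np.load('top1.npz'))
w=ray(s,(np.array([[661,98],[641,196]])-[396,0])/4+[170-.4,150-.4],.058)[:,:2]; d=w[0]-w[1]; print(w.round(4),np.linalg.norm(d)); d/=np.linalg.norm(d); print('ang',np.arctan2(d[1],d[0]),'centre',w.mean(0)+.04*np.array([-d[1],d[0]]))"
```

```text
[[ 0.6564 -0.0454]
 [ 0.5991 -0.0297]] 0.0593907310253622
ang -0.26849981215267044 centre [0.63834347 0.00100886]
```

```bash
python3 -m handwheel '{"hand":[0.5,0.5,0.5,0.5,0.5,0.5,0.5,0.5],"dp":[[0,0.001,0.015],[0,0.001,0.045],[0,0.001,0.08],[0,0.001,0.105],[0,0.001,0.115],[0,0.001,0.118],[0,0.001,0.118],[0,0.001,0.118]],"roll":[0,0,0,0,0,0,0,0]}'; python3 -m handwheel '{"hand":[0.7,0.9,1,1,1,1,1,1],"dp":[[0,0,0],[0,0,0],[0,0,0],[0,0,0],[0,0,0],[0,0,0],[0,0,0],[0,0,0]],"roll":[0,0,0,0,0,0,0,0]}';  python3 -c "
from h import *
rel([.638,.001,.15],-.302)"
```

```text
t: 9.75
position: [0.6396, 0.0008, 0.0864]
tcp_rot: [2.535, 1.852, 0.003]
ft_force: [-0.2, 0.5, -0.2]
opening: 0.0453
gripper_force: 0.0
t: 10.55
position: [0.6385, 0.0009, 0.0849]
tcp_rot: [-2.537, -1.853, 0.0]
ft_force: [-0.5, 0.2, 0.9]
opening: 0.012
gripper_force: 30.0
t 10.55 pos [0.6385 0.0009 0.0849] yaw_y -0.309 zax [-0. -0. -1.] F [-0.5  0.2  0.9] open 0.012 grip 30.0 q [-0.02  0.54  1.61 -0.    1.    0.29]
dp [-0.     -0.0005 -0.0651] roll -0.007
```

```bash
python3 -m handwheel '{"hand":[1,1,1,1,1,1],"dp":[[0,0,-0.006],[0,0,-0.02],[0,0,-0.038],[0,0,-0.055],[0,0,-0.064],[0,0,-0.066]],"roll":[0,0,0,0,0,0]}'; python3 -c "
from h import *
rel([.630,-.247,.15],.037)"
```

```text
t: 11.15
position: [0.6393, 0.0008, 0.1528]
tcp_rot: [2.535, 1.852, 0.004]
ft_force: [0.5, 0.3, -1.6]
opening: 0.0119
gripper_force: 30.0
t 11.15 pos [0.6393 0.0008 0.1528] yaw_y -0.309 zax [ 0.003 -0.    -1.   ] F [ 0.5  0.3 -1.6] open 0.0119 grip 30.0 q [-0.02  0.47  1.53 -0.    1.14  0.29]
dp [-0.2389  0.0665  0.0028] roll -0.346
```

```bash
python3 -m handwheel '{"hand":[1,1,1,1,1,1,1,1],"dp":[[-0.015,0.004,0],[-0.05,0.014,0],[-0.092,0.026,0],[-0.135,0.038,0],[-0.178,0.05,0],[-0.213,0.06,0],[-0.234,0.065,0.002],[-0.239,0.0665,0.002]],"roll":[-0.02,-0.07,-0.13,-0.19,-0.25,-0.3,-0.34,-0.346]}'; python3 -m handwheel '{"hand":[1,1,1,1,1,1,1],"dp":[[0,0,0.01],[0,0,0.03],[0,0,0.05],[0,0,0.065],[0,0,0.072],[0,0,0.074],[0,0,0.074]],"roll":[0,0,0,0,0,0,0]}'; python3 -c "
from h import *
rel([.630,-.247,.05],.037)
s=snap('side'); np.savez('side1.npz',**s); a=cv2.resize(s['color'][140:240,235:345],None,fx=4,fy=4,interpolation=cv2.INTER_CUBIC)
t=snap('top'); np.savez('top2.npz',**t); b=cv2.resize(t['color'][145:225,280:370],None,fx=4,fy=4,interpolation=cv2.INTER_CUBIC)
H=max(a.shape[0],b.shape[0]); f=lambda x:cv2.copyMakeBorder(x,0,H-x.shape[0],0,0,cv2.BORDER_CONSTANT)
cv2.imwrite('pics/c5.png',np.hstack([f(a),f(b)])); print(a.shape)"
```

```text
t: 11.95
position: [0.6281, -0.2497, 0.1477]
tcp_rot: [-2.182, -2.258, 0.002]
ft_force: [-0.1, 0.0, -2.2]
opening: 0.0112
gripper_force: 30.0
t: 12.65
position: [0.6295, -0.2463, 0.075]
tcp_rot: [2.179, 2.263, 0.0]
ft_force: [-0.1, -0.9, -1.3]
opening: 0.0119
gripper_force: 30.0
t 12.65 pos [ 0.6295 -0.2463  0.075 ] yaw_y 0.038 zax [ 0.  0. -1.] F [-0.1 -0.9 -1.3] open 0.0119 grip 30.0 q [-0.39  0.6   1.52  0.    1.02 -0.43]
dp [-0.0007  0.0005  0.025 ] roll 0.001
(400, 440, 3)
```

View pics/c5.png

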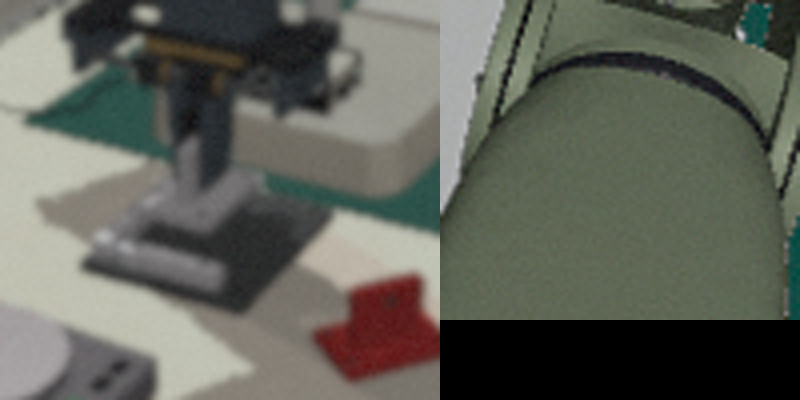

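The bracket hangs inside the corner (side crop (210,190)), clear of both fences; the top view is hidden by the arm. I lower it.

```bash
python3 -m handwheel '{"hand":[1,1,1,1,1,1],"dp":[[0,0,0.008],[0,0,0.017],[0,0,0.023],[0,0,0.025],[0,0,0.0255],[0,0,0.0255]],"roll":[0,0,0,0,0,0]}'; python3 -m handwheel '{"hand":[1,1,1],"dp":[[0,0,0.001],[0,0,0.0015],[0,0,0.0015]],"roll":[0,0,0]}';python3 -m handwheel '{"hand":[1,1,1],"dp":[[0,0,0.0005],[0,0,0.001],[0,0,0.001]],"roll":[0,0,0]}'
```

```text
t: 13.35
position: [0.6293, -0.2472, 0.0495]
tcp_rot: [2.18, 2.262, 0.0]
ft_force: [-0.4, 0.6, -2.9]
opening: 0.0122
gripper_force: 30.0
t: 13.65
position: [0.6293, -0.2471, 0.0481]
tcp_rot: [2.18, 2.262, 0.0]
ft_force: [0.3, -0.7, -2.8]
opening: 0.0119
gripper_force: 30.0
t: 13.95
position: [0.6293, -0.2471, 0.0472]
tcp_rot: [2.18, 2.262, 0.0]
ft_force: [-0.5, 0.8, -0.6]
opening: 0.0115
gripper_force: 30.0
```

```bash
python3 -m handwheel '{"hand":[1,1,1],"dp":[[0,0,0.0005],[0,0,0.0005],[0,0,0.0005]],"roll":[0,0,0]}';  python3 -c "
from h import *
rel([.6415,-.235,.0467],.037)"
```

```text
t: 14.25
position: [0.6293, -0.2471, 0.0472]
tcp_rot: [2.18, 2.262, 0.0]
ft_force: [-1.5, 0.2, 4.3]
opening: 0.0116
gripper_force: 30.0
t 14.25 pos [ 0.6293 -0.2471  0.0472] yaw_y 0.037 zax [ 0.001 -0.    -1.   ] F [-1.5  0.2  4.3] open 0.0116 grip 30.0 q [-0.39  0.62  1.55 -0.    0.97 -0.43]
dp [0.0117 0.0126 0.0005] roll -0.0
```

```bash
python3 -m handwheel '{"hand":[1,1,1,1,1],"dp":[[0.002,0.002,0],[0.005,0.005,0],[0.008,0.008,0],[0.0085,0.0085,0],[0.0085,0.0085,0]],"roll":[0,0,0,0,0]}'; python3 -m handwheel '{"hand":[1,1,1],"dp":[[0,0.001,0],[0,0.0015,0],[0,0.0015,0]],"roll":[0,0,0]}';python3 -m handwheel '{"hand":[1,1,1],"dp":[[0,0.001,0],[0,0.0015,0],[0,0.0015,0]],"roll":[0,0,0]}'
```

```text
t: 14.75
position: [0.6384, -0.2382, 0.0472]
tcp_rot: [2.178, 2.261, 0.001]
ft_force: [0.1, -1.3, 6.0]
opening: 0.0117
gripper_force: 30.0
t: 15.05
position: [0.6394, -0.2381, 0.0472]
tcp_rot: [2.179, 2.262, 0.0]
ft_force: [-2.4, 0.3, 7.0]
opening: 0.0114
gripper_force: 30.0
t: 15.35
position: [0.6408, -0.238, 0.0471]
tcp_rot: [2.179, 2.262, 0.0]
ft_force: [-2.1, 0.2, 6.3]
opening: 0.0114
gripper_force: 30.0
```

```bash
for i in 1 ; do python3 -m handwheel '{"hand":[1,1,1],"dp":[[0,0.0005,0],[0,0.001,0],[0,0.001,0]],"roll":[0,0,0]}';python3 -m handwheel '{"hand":[1,1,1],"dp":[[0.0005,0,0],[0.001,0,0],[0.001,0,0]],"roll":[0,0,0]}'; python3 -m handwheel '{"hand":[1,1,1],"dp":[[0.0005,0,0],[0.001,0,0],[0.001,0,0]],"roll":[0,0,0]}'; done
```

```text
t: 15.65
position: [0.6419, -0.238, 0.0472]
tcp_rot: [2.179, 2.262, 0.0]
ft_force: [-1.1, 0.0, 6.4]
opening: 0.0121
gripper_force: 30.0
t: 15.95
position: [0.6422, -0.2374, 0.0472]
tcp_rot: [2.178, 2.261, 0.001]
ft_force: [-0.7, -1.5, 5.2]
opening: 0.0119
gripper_force: 30.0
t: 16.25
position: [0.6425, -0.2365, 0.0472]
tcp_rot: [2.178, 2.26, 0.001]
ft_force: [-0.3, -1.7, 4.9]
opening: 0.0119
gripper_force: 30.0
```

```bash
python3 -m handwheel '{"hand":[1,1,1],"dp":[[0,0.0005,0],[0,0.001,0],[0,0.001,0]],"roll":[0,0,0]}';python3 -m handwheel '{"hand":[1,1,1],"dp":[[0.0005,0,0],[0.001,0,0],[0.001,0,0]],"roll":[0,0,0]}'; python3 -m handwheel '{"hand":[1,1,1],"dp":[[0.0,0.0005,0],[0.0,0.001,0],[0.0,0.001,0]],"roll":[0,0,0]}'
```

```text
t: 16.55
position: [0.6429, -0.2362, 0.0472]
tcp_rot: [2.179, 2.261, 0.0]
ft_force: [-1.7, -0.7, 6.5]
opening: 0.0117
gripper_force: 30.0
t: 16.85
position: [0.643, -0.2355, 0.0472]
tcp_rot: [2.178, 2.261, 0.0]
ft_force: [-0.2, -2.0, 5.4]
opening: 0.0119
gripper_force: 30.0
t: 17.15
position: [0.6431, -0.2355, 0.0472]
tcp_rot: [2.179, 2.262, -0.002]
ft_force: [-4.0, -2.4, 6.5]
opening: 0.0116
gripper_force: 30.0
```

```bash
python3 -m handwheel '{"hand":[1,1,1],"dp":[[0,0.0005,0],[0,0.0005,0],[0,0.0005,0]],"roll":[0,0,0]}';python3 -m handwheel '{"hand":[1,1,1],"dp":[[0.0005,0,0],[0.001,0,0],[0.001,0,0]],"roll":[0,0,0]}'; python3 -m handwheel '{"hand":[1,1,1],"dp":[[0.0005,0,0],[0.001,0,0],[0.001,0,0]],"roll":[0,0,0]}'; python3 -m handwheel '{"hand":[1,1,1],"dp":[[0.0005,0,0],[0.001,0,0],[0.001,0,0]],"roll":[0,0,0]}'
```

```text
t: 17.45
position: [0.6432, -0.2355, 0.0472]
tcp_rot: [-2.179, -2.263, 0.003]
ft_force: [-4.2, -2.0, 7.2]
opening: 0.012
gripper_force: 30.0
t: 17.75
position: [0.6431, -0.2349, 0.0472]
tcp_rot: [2.179, 2.263, -0.003]
ft_force: [-5.0, -3.4, 6.1]
opening: 0.0118
gripper_force: 30.0
t: 18.05
position: [0.6431, -0.2346, 0.0472]
tcp_rot: [2.178, 2.263, -0.005]
ft_force: [-4.4, -4.7, 7.5]
opening: 0.0119
gripper_force: 30.0
t: 18.35
position: [0.6432, -0.2345, 0.0473]
tcp_rot: [2.176, 2.262, -0.006]
ft_force: [-4.2, -6.7, 6.7]
opening: 0.0115
gripper_force: 30.0
```

```bash
python3 -m handwheel '{"hand":[1,1,1,1],"dp":[[0.0005,0.0005,0.0002],[0.001,0.001,0.0003],[0.0015,0.0015,0.0003],[0.0015,0.0015,0.0003]],"roll":[0,0,0,0]}'; python3 -c "
from h import *
rel([.643,-.2345,.0467],.037)"
```

```text
t: 18.75
position: [0.6433, -0.2344, 0.0475]
tcp_rot: [2.175, 2.263, -0.011]
ft_force: [-8.8, -11.1, 10.2]
opening: 0.0116
gripper_force: 30.0
t 18.75 pos [ 0.6433 -0.2344  0.0475] yaw_y 0.04 zax [-0.003 -0.007 -1.   ] F [ -8.8 -11.1  10.2] open 0.0116 grip 30.0 q [-0.36  0.64  1.52 -0.01  0.98 -0.4 ]
dp [-0.0001 -0.0003  0.0008] roll 0.003
```

```bash
python3 -m handwheel '{"hand":[1,1,1,1,1],"dp":[[0,0,0],[0,0,0],[0,0,0],[0,0,0],[0,0,0]],"roll":[0,0,0,0,0]}'; python3 -c "
from h import *
s=snap('side'); cv2.imwrite('pics/c6.png',cv2.resize(s['color'][150:230,240:340],None,fx=7,fy=7,interpolation=cv2.INTER_CUBIC))"
```

```text
t: 19.25
position: [0.6433, -0.2343, 0.0474]
tcp_rot: [2.175, 2.263, -0.011]
ft_force: [-9.2, -10.5, 10.1]
opening: 0.012
gripper_force: 30.0
```

View pics/c6.png

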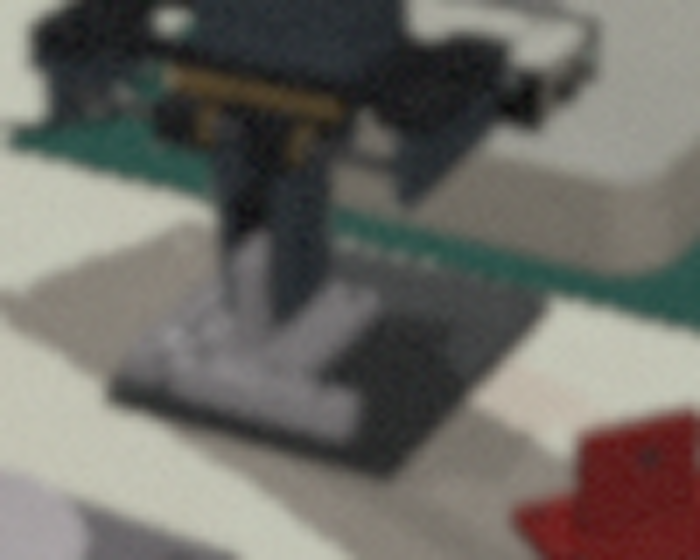

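The bracket foot (crop (310,330)) sits flat in the corner against both fences with the fingers still gripping the web. The forces are steady at about 9 N towards the long fence and 10 N towards the short one.

```bash
python3 -c "
from cell import manip
print(manip.hand_in())"
```

```text
the job is handed in; nothing more can be done
None
```

The bracket stood alone on the pan for over a second, about 1 mm or less off its centre by the top view, and the job was handed in at about 19 s with the bracket gripped flat in the jig corner, the wrist reading about 9 N towards the long fence and 10 N towards the short one; no verdict was shown.

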